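# Put the chisel away in the tool chest drawer

### The arm

A 6-joint arm with a two-finger parallel gripper is mounted at the origin on a cart in front of the work surface, level with it; the furniture and walls round the work are solid. World frame = base frame: x ahead of the robot, y to its left, z up, the work surface at z = 0. Lengths are in m, angles in rad, forces in N, time in s.
With the tool pointing down it reaches from about 0.35 to 0.875 m from the base axis. Payload 4.2 kg.
Tool frame: the origin (TCP) lies on the centre line of the jaws, within the pads' length; the fingertips stand 17 mm ahead of it and the grasp point (between the pads) lies 2 mm behind it; z points along the fingers, y is the line along which they close (so a half turn about z gives the same grasp; the last joint's range is limited). The gripper opens to 87 mm and grips with 3 to 60 N. Pads are 19 mm wide; open, the fingers measure 117 mm over their backs; the gripper's body (75 mm by 190 mm) begins 51 mm behind the grasp point.
Start: joints at [1.459, 0.385, 0.008, 0, -1.194, -0.259], TCP at [0.226, 0.583, 0.24] pointing down, gripper open.
Joint ranges: [-3.14, 3.14], [-1.21, 2.06], [-1.07, 1.41], [-3.16, 2.05], [-2.99, -0.16], [-3.1, 3.1]. Speed limits (rad/s): [2.79, 2.79, 3.14, 3.14, 3.14, 3.14].

### API

Orientations are given as a unit quaternion [x, y, z, w].
In Python, from plant import * gives the robot as it stands.
- The arm moves only by the tool send_rows, never from a script. Its argument "commands" is a list of rows, each an object of numbers: "dx", "dy", "dz": the shift along the world's x, y, z in units of 25 mm (1.0 is 25 mm); "yaw": the turn about the world's z in units of 6 degrees (1.0 is 6 degrees); "grip": the opening, from -1 (shut) to 1 (fully open). In form: [{"dx": .., "dy": .., "dz": .., "yaw": .., "grip": ..}, ...]. A call has exactly 8 rows; each row is the pose to reach, as a shift and turn from the pose commanded when the call began; what a row does not reach only later rows make up. A row lasts 1/10 s, in which the tool goes at most 50 mm and 8.59 degrees, less where a joint would pass 70% of its speed; a pose out of reach is approached as far as the arm can. A call with a gripper value outside its range is refused whole. The fingers move at their own pace and stop on an object; "squeeze" is the grip in N (left out, the last holds). Time passes only in rows, so rows that repeat a pose let the fingers close, or fill a call up. It gives the time, the measured TCP pose, the force, the opening and the grip force at its end, in the units of the state.
- state(): the state, without advancing time (a new reading comes with each control period).
- capture(name): name is "scene" or "top" or "wrist"; returns the picture (480x640x3 uint8, red, green, blue); there is no depth.
- get_calibration(name): a dict with "fx", "fy", "cx", "cy" (pixels), "k1" (the pictures are not rectified: a ray, as slopes to the right and down, at radius r is drawn at 1 + k1 r^2 times it, then the intrinsics apply), "extrinsics" (4x4, takes a point from camera to world coordinates); the wrist camera has in their place "tool_from_camera" (4x4, takes a point from camera to tool coordinates, whose origin is the TCP and whose axes are the flange's). Camera axes: x right, y down, z forward; pixel columns grow to the right and rows downward; lengths in m; the calibration is good to about 2 mm. A picture is of the moment at which its call begins: read the wrist's pose just before it. get_calibration takes no time and is no camera call.
- finish_job(): hands the job in; it is judged then, once.
The state is a dict: "clock": time; "qpos": joint angles; "joint_velocities": joint speeds; "effort": joint torques, N m; "ee_pos": TCP position; "orientation": TCP orientation; "wrist_force": force on the tool from outside, world axes, zero at the start; "moment": the same for the moment, N m; "grip_width": finger opening in m; "grasp_force": force on a finger pad.
Only numpy, scipy, OpenCV 4.12 (cv2) and the standard library are available. Lean on these libraries where they do the work, as an engineer would, in place of code of your own. Each camera call takes 0.05 s, during which the arm holds its last target. There are 200 camera calls.

### The job

Put the chisel away in the tool chest: slide the tin of rivets along the table, without lifting or tipping it, until it stands wholly clear to one side of the drawer's path, then pull the drawer wide open by its handle. Lay the chisel flat inside, let go of it, and push the drawer fully home; leave the horseshoe and the calipers where they lie.

Things in the scene. Friction and masses are not known exactly. Their poses are not given: they have to be found in the camera images.
- chest: Blue sheet-steel tool chest with one red-fronted drawer, fixed to the table: 190 mm deep (x), 220 mm wide (y), 95 mm high. Origin: centre of its underside, on the table; its -x axis points out of the drawer side, z up. The drawer's front panel is 216 mm wide, 8 mm thick and projects 8 mm before the carcass (its face is 103 mm in front of the origin when shut, from 7 to 88 mm above the table). A 107 mm centre punch lies on top towards the back and is fixed there.
- drawer (a joint): Drawer slide in m: 0 = fully shut, 0.17 = at its stop, pulled out along the chest's -x. It may start a few mm ajar. It stays where it is left; sliding friction about 3 N plus 6 N per m/s.
- drawer_handle (a point): Middle of the drawer's steel bow handle, on the bar's centre line: a level round bar 12 mm thick and 124 mm wide along the chest's y, 66 mm above the table, its centre 50 mm before the drawer's face, leaving a 44 mm gap open from above and below; two 12 mm arms at its ends join it to the panel. Moves with the drawer; axes as the chest's.
- drawer_in (a point): Centre of the drawer's inner floor, on its rubber liner (16 mm above the table); moves with the drawer, axes as the chest's. Inside 192 mm wide along y and, along x, free from -85 to +43 mm; a 3 mm cross divider stands there, 26 mm above the floor, with an 18 mm punch fixed behind it. Side and back walls rise 50 mm above the floor, the front panel 72 mm. With the drawer open by q m, the part from -85 mm to q - 95 mm (same axis) is uncovered by the chest.
- tin_mid (a point): Centre, half-way up, of an open round tin of rivets, 64 mm diameter, 49 mm tall, about 0.34 kg, standing upright (z up) on the table in front of the handle, in the drawer's path. The drawer sweeps 108 mm either side of the chest's mid-line, so the tin is clear when its centre is over 140 mm from that line.
- chisel_mid (a point): Centre (half-way up) of a plain dark grey octagonal hot chisel, 154 mm long along its own y, 22 mm wide (x), 23 mm thick (z), about 0.33 kg, lying on the open table with the horseshoe and calipers (the tapered punches beside the vise are fixed and not meant).
- shoe: Bystander: forged horseshoe lying flat, 118 x 124 x 9 mm; origin at the centre of its underside.
- caliper: Bystander: steel outside calipers lying flat, 117 x 88 x 8 mm; (nearby equipment to keep clear of: the big vise at the back, whose round screw end overhangs the table out to about x = 0.62 m near y = 0); origin at the centre of its underside.
There are look-alikes about, which are no part of the job. Of the things like the part that bears tin_mid, leave any that is turquoise; of the rest the larger one is meant.

How it is judged:
On the way, in this order (a step that is already met when the one before it is completed fails the run):
1. the tin stands upright on the table, clear of the drawer's path ((y of tin_mid in the frame of chest above 0.14 m or y of tin_mid in the frame of chest below -0.14 m) and height (world z) of tin_mid between 0.015 and 0.035 m and angle between tin_mid's own z axis and vertical below 0.2 rad), for 0.2 s.
2. the drawer is pulled open by more than 120 mm (value of joint drawer above 0.12 m), for 0.2 s.
3. the chisel lies flat in the open drawer, let go (x of chisel_mid in the frame of drawer_in between -0.085 and 0.043 m and y of chisel_mid in the frame of drawer_in between -0.08 and 0.08 m and z of chisel_mid in the frame of drawer_in between 0 and 0.035 m and angle between chisel_mid's own y axis and vertical between 1.3 and 1.85 rad and value of joint drawer above 0.05 m and contact force between chisel and the fingers below 0.2 N), for 0.2 s.
At the end, for the whole second after the job is handed in: The drawer is shut to within 4 mm with the chisel lying flat (within 0.25 rad) inside it, and the tin stands upright on the table with its centre more than 140 mm from the drawer's mid-line, to either side (all of step 1 and value of joint drawer below 0.004 m and x of chisel_mid in the frame of drawer_in between -0.085 and 0.043 m and y of chisel_mid in the frame of drawer_in between -0.08 and 0.08 m and z of chisel_mid in the frame of drawer_in between 0 and 0.035 m and angle between chisel_mid's own y axis and vertical between 1.3 and 1.85 rad); the robot touches nothing.
It fails at once if the tin is lifted more than 15 mm or tipped more than 0.4 rad (height (world z) of tin_mid above 0.0395 m or angle between tin_mid's own z axis and vertical above 0.4 rad).
It fails at once if the horseshoe or the calipers are moved more than 30 mm (distance of any of shoe, caliper from where it was at the start of the episode above 0.03 m).
It also fails if it takes over 72 s, if anything falls off the work surface, if the arm or the gripper's body presses on something with over 40 N, if the wrist force passes 120 N, or if a joint passes its speed limit or range.

## Working session

There is one attempt and no reset: what is moved stays moved. The work goes in short steps, Python scripts to look and compute and a tool call to move; the robot and the scene stay as the last step left them, time stands still between calls to the robot, and variables do not carry over. Pictures are saved under pics/ and viewed, at most 10 in all, crops included, and the job is handed in when it is done.

Besides the shell and the picture viewer there is one more tool, called after "Emit:" in YAML: its name, and indented under it one key for each argument. send_rows: Moves the arm, as the interface text tells. Its arguments: {"type":"object","properties":{"commands":{"type":"array","items":{"type":"object","properties":{"dx":{"type":"number"},"dy":{"type":"number"},"dz":{"type":"number"},"yaw":{"type":"number"},"grip":{"type":"number"}}}},"squeeze":{"type":"number"}},"required":["commands"]}

```bash
mkdir -p pics; cat > h.py <<'E'
from plant import *
import numpy as np, cv2
def save(n,img): cv2.imwrite('pics/'+n+'.png',cv2.cvtColor(img,cv2.COLOR_RGB2BGR))
def ray(name,uv,st=None):
    c=get_calibration(name)
    d=np.array([(uv[0]-c['cx'])/c['fx'],(uv[1]-c['cy'])/c['fy']]); u=d.copy()
    for _ in range(20): u=d/(1+c['k1']*(u@u))
    if 'extrinsics' in c: T=np.array(c['extrinsics'])
    else:
        from scipy.spatial.transform import Rotation as R
        W=np.eye(4);W[:3,:3]=R.from_quat(st['orientation']).as_matrix();W[:3,3]=st['ee_pos']
        T=W@np.array(c['tool_from_camera'])
    return T[:3,3],T[:3,:3]@np.array([u[0],u[1],1])
def pt(name,uv,z,st=None):
    o,d=ray(name,uv,st); return o+d*(z-o[2])/d[2]
E
python3 - <<'E'
from h import *
print(state())
a=capture('scene');save('scene0',a);b=capture('top');save('top0',b)
for n in('scene','top','wrist'):print(get_calibration(n))
E
```

```text
{'clock': 0.0, 'qpos': array([ 1.45861268e+00,  3.85574269e-01,  6.62370612e-03, -4.98760077e-04,
       -1.19399596e+00, -2.58601737e-01]), 'joint_velocities': array([-4.98643271e-04,  1.42396660e-03, -6.93183205e-04, -2.78134571e-05,
        9.17303048e-04,  3.80438887e-04]), 'effort': array([-1.47494757e-03, -3.90660381e+01,  1.87403172e+01,  4.21996862e+00,
        1.10270904e-02, -1.85312992e-04]), 'ee_pos': array([0.22624278, 0.58200778, 0.23844808]), 'orientation': array([ 9.82846382e-01, -1.84422829e-01, -1.52528796e-04,  1.08917401e-03]), 'wrist_force': array([ 0.29497204, -0.16203808,  0.05734746]), 'moment': array([ 0.00650816, -0.00530621, -0.00781848]), 'grasp_force': 0.0, 'grip_width': 0.08689177001289845}
{'fx': 611.5665184494607, 'fy': 611.5665184494607, 'cx': 320.25367631226595, 'cy': 239.02794350209928, 'k1': -0.18267210853549443, 'extrinsics': array([[ 0.76271507, -0.40278362,  0.50599513, -0.17204872],
       [-0.64672045, -0.46981829,  0.60085226, -0.86277915],
       [-0.00428768, -0.78551648, -0.61882589,  0.94441839],
       [ 0.        ,  0.        ,  0.     
[... 202 characters left out ...]
.07142218,  0.44258825],
       [-0.99978797, -0.00999124,  0.01800553, -0.02655089],
       [-0.01724481, -0.07160966, -0.99728365,  1.15702586],
       [ 0.        ,  0.        ,  0.        ,  1.        ]])}
{'fx': 382.8686705999336, 'fy': 382.8686705999336, 'cx': 329.8894961211723, 'cy': 233.8755438120661, 'k1': -0.08013666909506635, 'tool_from_camera': array([[-1.62444254e-03, -9.68070487e-01, -2.50672880e-01,
         6.86221714e-02],
       [ 9.99998590e-01, -1.46575768e-03, -8.19727671e-04,
         1.45373634e-04],
       [ 4.26128466e-04, -2.50673858e-01,  9.68071503e-01,
        -1.44946364e-01],
       [ 0.00000000e+00,  0.00000000e+00,  0.00000000e+00,
         1.00000000e+00]])}
```

View pics/top0.png

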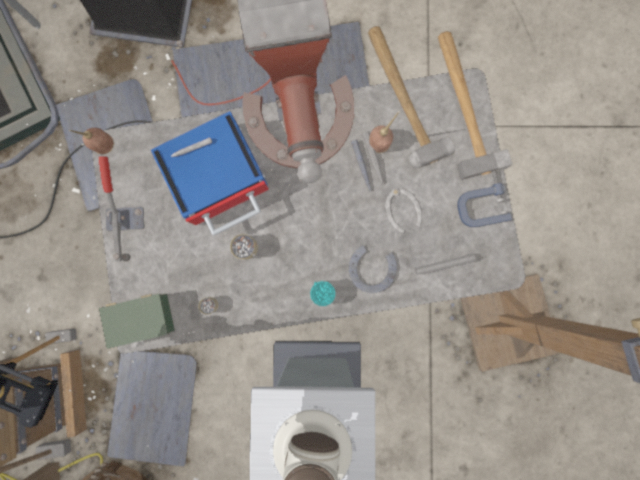

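View pics/scene0.png

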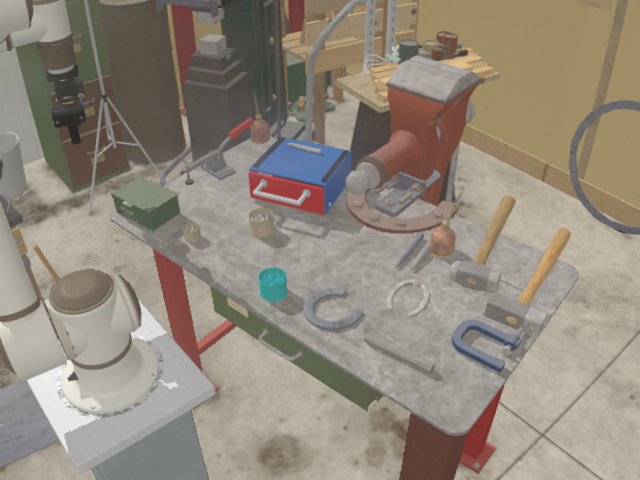

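The top view shows the chest's blue top around (208,165), its handle bar from about (212,232) to (259,210), the meant tin at (244,246), the small tin at (208,307) and the turquoise one at (323,293). The chisel is around (448,265), the horseshoe at (374,270) and the calipers at (404,210). The scene view agrees.

```bash
python3 - <<'E'
from h import *
b=cv2.cvtColor(cv2.imread('pics/top0.png'),cv2.COLOR_BGR2RGB)
A=cv2.resize(b[100:330,140:280],None,fx=2.6,fy=2.6,interpolation=cv2.INTER_CUBIC)
C=cv2.resize(b[220:320,345:495],None,fx=2.8,fy=2.8,interpolation=cv2.INTER_CUBIC)
m=np.zeros((600,800,3),np.uint8);m[:A.shape[0],:A.shape[1]]=A;m[:C.shape[0],370:370+C.shape[1]]=C;save('crop',m)
hsv=cv2.cvtColor(b,cv2.COLOR_RGB2HSV)
def rect(mask,nm,z):
    cs,_=cv2.findContours(mask.astype(np.uint8),cv2.RETR_EXTERNAL,cv2.CHAIN_APPROX_NONE)
    c=max(cs,key=cv2.contourArea);r=cv2.minAreaRect(c);bx=cv2.boxPoints(r)
    print(nm,cv2.contourArea(c),bx.round(1).tolist());P=np.array([pt('top',q,z)[:2] for q in bx]);print(P.round(3).tolist(),'c',P.mean(0).round(4),'sides',np.linalg.norm(P-np.roll(P,-1,0),axis=1).round(3))
H,S,V=[hsv[...,i].astype(int) for i in range(3)]
rect((H>100)&(H<125)&(S>120)&(V>60),'blue',.095)
rect(((H<8)|(H>172))&(S>150)&(np.indices(H.shape)[0]>150)&(np.indices(H.shape)[1]<275)&(np.indices(H.shape)[1]>150),'red',.088)
for nm,uv,z in[('tin',(244,246),.049),('hL',(212,232),.066),('hR',(259,210),.066),('chA',(415,270),.023),('chB',(480,258),.023),('shoe',(374,270),.0),('cal',(404,210),0),('small',(208,307),.03),('turq',(323,293),.05)]:print(nm,pt('top',uv,z).round(3))
E
```

```text
blue 6433.5 [[150.60000610351562, 149.89999389648438], [230.3000030517578, 111.0999984741211], [263.1000061035156, 178.5], [183.39999389648438, 217.3000030517578]]
[[0.745, 0.405], [0.844, 0.21], [0.676, 0.126], [0.578, 0.318]] c [0.7107 0.2648] sides [0.219 0.188 0.216 0.188]
red 379.0 [[186.1999969482422, 218.39999389648438], [262.20001220703125, 180.39999389648438], [265.79998779296875, 187.60000610351562], [189.8000030517578, 225.60000610351562]]
[[0.576, 0.314], [0.672, 0.129], [0.654, 0.119], [0.559, 0.304]] c [0.6155 0.2165] sides [0.208 0.02  0.208 0.02 ]
tin [0.512 0.177 0.049]
hL [0.546 0.255 0.066]
hR [0.602 0.138 0.066]
chA [ 0.457 -0.259  0.023]
chB [ 0.489 -0.424  0.023]
shoe [ 0.456 -0.157  0.   ]
cal [ 0.615 -0.235  0.   ]
small [0.357 0.269 0.03 ]
turq [ 0.397 -0.024  0.05 ]
```

View pics/crop.png

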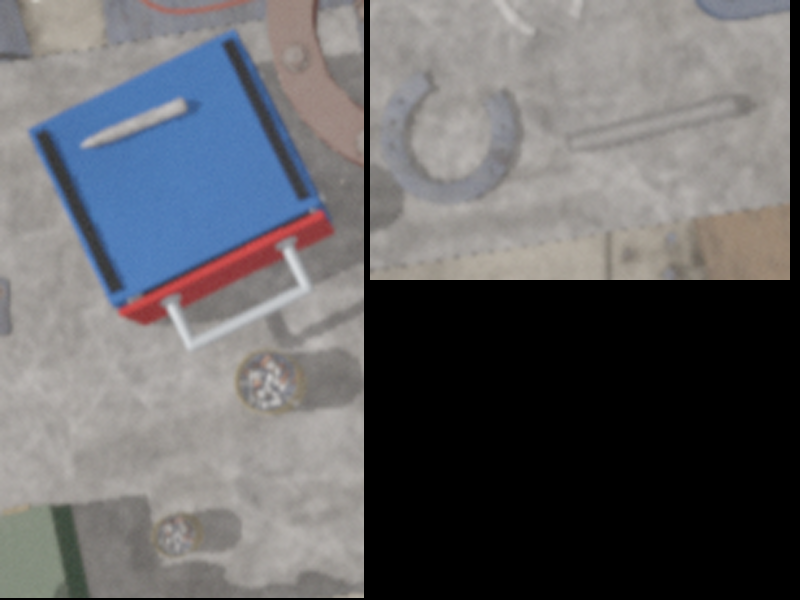

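Held against the given sizes:
- **Chest:** the top measures 0.217 x 0.188 m. Its yaw is about 27° and its origin about (0.711, 0.265).
- **Handle:** its midpoint is about (0.574, 0.197), which matches the expected (0.575, 0.195).
- **Tin:** about (0.512, 0.177), which is x -0.217, y +0.012 in the chest frame.

I'll slide it towards chest +y.

Emit:
send_rows:
  commands:
    - {"dx":1.1,"dy":-1.55,"dz":-0.3,"yaw":1,"grip":1}
    - {"dx":2.2,"dy":-3.1,"dz":-0.6,"yaw":2,"grip":1}
    - {"dx":3.3,"dy":-4.65,"dz":-0.9,"yaw":3,"grip":1}
    - {"dx":4.4,"dy":-6.2,"dz":-1.2,"yaw":4,"grip":1}
    - {"dx":5.5,"dy":-7.75,"dz":-1.5,"yaw":5,"grip":1}
    - {"dx":6.6,"dy":-9.3,"dz":-1.8,"yaw":6,"grip":1}
    - {"dx":7.7,"dy":-10.85,"dz":-2.1,"yaw":7,"grip":1}
    - {"dx":8.8,"dy":-12.4,"dz":-2.4,"yaw":8.07,"grip":1}
  squeeze: 6

```text
clock: 0.9
ee_pos: [0.447, 0.2707, 0.1791]
orientation: [0.971, 0.237, -0.0, 0.0]
wrist_force: [0.0, 1.4, -0.5]
grip_width: 0.0871
grasp_force: 0.0
```

Emit:
send_rows:
  commands:
    - {"dx":0.9,"dy":-1.3,"dz":0,"yaw":0,"grip":1}
    - {"dx":1.8,"dy":-2.6,"dz":0,"yaw":0,"grip":1}
    - {"dx":2.64,"dy":-3.84,"dz":0,"yaw":0,"grip":1}
    - {"dx":2.64,"dy":-3.84,"dz":-0.8,"yaw":0,"grip":1}
    - {"dx":2.64,"dy":-3.84,"dz":-1.6,"yaw":0,"grip":1}
    - {"dx":2.64,"dy":-3.84,"dz":-2.4,"yaw":0,"grip":1}
    - {"dx":2.64,"dy":-3.84,"dz":-2.4,"yaw":0,"grip":1}
    - {"dx":2.64,"dy":-3.84,"dz":-2.4,"yaw":0,"grip":1}

```text
clock: 1.7
ee_pos: [0.5125, 0.1765, 0.1195]
orientation: [0.972, 0.235, -0.0, 0.0]
wrist_force: [0.9, 0.3, 0.7]
grip_width: 0.087
grasp_force: 0.0
```

```bash
python3 - <<'E'
from h import *
from scipy.spatial.transform import Rotation as R
s=state();a=capture('wrist');save('w1',a);print(s['ee_pos'])
c=get_calibration('wrist');T=np.array(c['tool_from_camera'])
W=np.eye(4);W[:3,:3]=R.from_quat(s['orientation']).as_matrix();W[:3,3]=s['ee_pos']
X=np.linalg.inv(W@T)@np.array([.512,.177,.049,1]);print('predicted tin px',X[0]/X[2]*c['fx']+c['cx'],X[1]/X[2]*c['fy']+c['cy'], 'radius',.032/X[2]*c['fx'])
E
```

```text
[0.51250297 0.17647466 0.11954122]
predicted tin px 328.24731488744186 254.89667285442752 radius 54.26536181956963
```

View pics/w1.png

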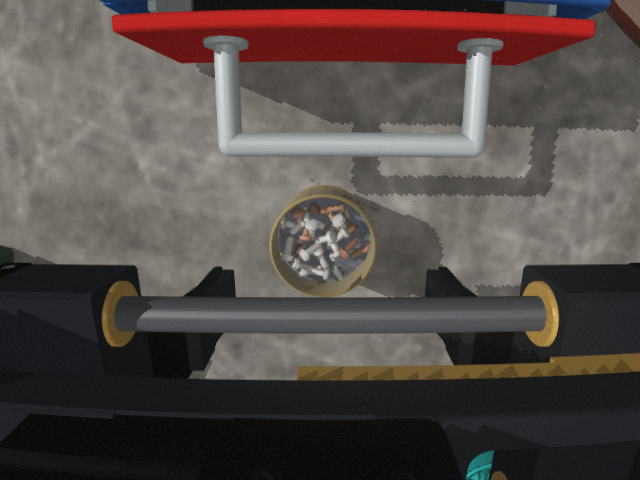

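The wrist view shows the tin's rim centred near (322,246), about 9 px above and 6 px left of the prediction, so roughly 5 mm off. The handle bar runs level from (222,150) to (478,150), which confirms the yaw. I'll correct the position and descend.

Emit:
send_rows:
  commands:
    - {"dx":0.1,"dy":0.2,"dz":-0.8,"yaw":0,"grip":1}
    - {"dx":0.1,"dy":0.2,"dz":-1.6,"yaw":0,"grip":1}
    - {"dx":0.1,"dy":0.2,"dz":-2.4,"yaw":0,"grip":1}
    - {"dx":0.1,"dy":0.2,"dz":-3.1,"yaw":0,"grip":1}
    - {"dx":0.1,"dy":0.2,"dz":-3.6,"yaw":0,"grip":1}
    - {"dx":0.1,"dy":0.2,"dz":-3.6,"yaw":0,"grip":0.4}
    - {"dx":0.1,"dy":0.2,"dz":-3.6,"yaw":0,"grip":0.3}
    - {"dx":0.1,"dy":0.2,"dz":-3.6,"yaw":0,"grip":0.3}
  squeeze: 5

```text
clock: 2.55
ee_pos: [0.5158, 0.1821, 0.0307]
orientation: [0.972, 0.235, 0.001, -0.0]
wrist_force: [0.2, 0.3, 0.0]
grip_width: 0.0705
grasp_force: 0.0
```

```bash
python3 - <<'E'
from h import *
s={'ee_pos':[.5125,.1765,.1195],'orientation':[.972,.235,0,0]}
for n,uv in [('L',(228,145)),('R',(473,143))]:print(n,pt('wrist',uv,.068,s))
print('tin',pt('wrist',(322,246),.049,s))
print('panel top edge',pt('wrist',(113,16),.088,s),pt('wrist',(594,20),.088,s))
E
```

```text
L [0.54608651 0.25118111 0.068     ]
R [0.60367167 0.14135982 0.068     ]
tin [0.51523912 0.18282579 0.049     ]
panel top edge [0.57727159 0.31586811 0.088     ] [0.67371771 0.12684798 0.088     ]
```

Emit:
send_rows:
  commands:
    - {"dx":0,"dy":0,"dz":0,"yaw":0,"grip":0.3}
    - {"dx":0,"dy":0,"dz":0,"yaw":0,"grip":0.3}
    - {"dx":0,"dy":0,"dz":0,"yaw":0,"grip":0.3}
    - {"dx":-0.1,"dy":0.2,"dz":0,"yaw":0,"grip":0.3}
    - {"dx":-0.3,"dy":0.6,"dz":0,"yaw":0,"grip":0.3}
    - {"dx":-0.6,"dy":1.18,"dz":0,"yaw":0,"grip":0.3}
    - {"dx":-0.9,"dy":1.77,"dz":0,"yaw":0,"grip":0.3}
    - {"dx":-1.2,"dy":2.35,"dz":0,"yaw":0,"grip":0.3}

```text
clock: 3.35
ee_pos: [0.4854, 0.2395, 0.0304]
orientation: [0.972, 0.235, 0.0, 0.001]
wrist_force: [3.7, -6.7, 5.6]
grip_width: 0.062
grasp_force: 4.9
```

Emit:
send_rows:
  commands:
    - {"dx":-0.3,"dy":0.6,"dz":0,"yaw":0,"grip":0.3}
    - {"dx":-0.6,"dy":1.18,"dz":0,"yaw":0,"grip":0.3}
    - {"dx":-0.9,"dy":1.77,"dz":0,"yaw":0,"grip":0.3}
    - {"dx":-1.2,"dy":2.35,"dz":0,"yaw":0,"grip":0.3}
    - {"dx":-1.5,"dy":2.9,"dz":0,"yaw":0,"grip":0.3}
    - {"dx":-1.65,"dy":3.25,"dz":0,"yaw":0,"grip":0.3}
    - {"dx":-1.65,"dy":3.25,"dz":0,"yaw":0,"grip":0.3}
    - {"dx":-1.65,"dy":3.25,"dz":0,"yaw":0,"grip":0.3}

```text
clock: 4.15
ee_pos: [0.4432, 0.3215, 0.0302]
orientation: [0.972, 0.235, -0.0, 0.0]
wrist_force: [-2.3, -1.0, 6.5]
grip_width: 0.0621
grasp_force: 4.9
```

Emit:
send_rows:
  commands:
    - {"dx":0,"dy":0,"dz":0,"yaw":0,"grip":1}
    - {"dx":0,"dy":0,"dz":0,"yaw":0,"grip":1}
    - {"dx":0,"dy":0,"dz":0,"yaw":0,"grip":1}
    - {"dx":0,"dy":0,"dz":0.4,"yaw":0,"grip":1}
    - {"dx":0,"dy":0,"dz":1.2,"yaw":0,"grip":1}
    - {"dx":0,"dy":0,"dz":2.6,"yaw":0,"grip":1}
    - {"dx":0,"dy":0,"dz":4.2,"yaw":0,"grip":1}
    - {"dx":0,"dy":0,"dz":5,"yaw":-1,"grip":1}

```text
clock: 4.95
ee_pos: [0.4449, 0.3227, 0.1589]
orientation: [0.983, 0.183, 0.003, -0.002]
wrist_force: [-0.6, 0.5, 0.8]
grip_width: 0.0869
grasp_force: 0.0
```

Emit:
send_rows:
  commands:
    - {"dx":0.6,"dy":-0.6,"dz":0,"yaw":-1.4,"grip":1}
    - {"dx":1.3,"dy":-1.2,"dz":0,"yaw":-2.8,"grip":1}
    - {"dx":2.0,"dy":-1.9,"dz":0,"yaw":-4.2,"grip":1}
    - {"dx":2.6,"dy":-2.5,"dz":0,"yaw":-5.6,"grip":1}
    - {"dx":3.3,"dy":-3.1,"dz":0,"yaw":-7,"grip":0.6}
    - {"dx":4.0,"dy":-3.8,"dz":0,"yaw":-8.4,"grip":0.4}
    - {"dx":4.6,"dy":-4.4,"dz":0,"yaw":-9.8,"grip":0.2}
    - {"dx":5.28,"dy":-5.0,"dz":0,"yaw":-11.2,"grip":0.1}

```text
clock: 5.75
ee_pos: [0.5762, 0.1957, 0.1552]
orientation: [0.919, -0.394, 0.0, -0.0]
wrist_force: [0.4, 0.1, -0.7]
grip_width: 0.0626
grasp_force: 0.0
```

Emit:
send_rows:
  commands:
    - {"dx":0,"dy":0,"dz":0,"yaw":-1.4,"grip":0.1}
    - {"dx":0,"dy":0,"dz":0,"yaw":-2.8,"grip":0.1}
    - {"dx":0,"dy":0,"dz":0,"yaw":-2.8,"grip":0.1}
    - {"dx":0,"dy":0,"dz":0,"yaw":-2.8,"grip":0.1}
    - {"dx":0,"dy":0,"dz":0,"yaw":-2.8,"grip":0.1}
    - {"dx":0,"dy":0,"dz":0,"yaw":-2.8,"grip":0.1}
    - {"dx":0,"dy":0,"dz":0,"yaw":-2.8,"grip":0.1}
    - {"dx":0,"dy":0,"dz":0,"yaw":-2.8,"grip":0.1}

```text
clock: 6.55
ee_pos: [0.5756, 0.1966, 0.1546]
orientation: [0.854, -0.521, -0.0, -0.0]
wrist_force: [0.2, -0.2, -0.4]
grip_width: 0.0479
grasp_force: 0.0
```

```bash
python3 - <<'E'
from h import *
s=state();print(s['ee_pos'],s['qpos'],s['orientation'],s['grip_width'])
save('w2',capture('wrist'));b=capture('top');save('t2',b)
w=cv2.imread('pics/w2.png');t=cv2.imread('pics/t2.png')
cv2.imwrite('pics/m2.png',np.hstack([cv2.resize(w,(400,300)),cv2.resize(t[100:340,120:440],(400,300))]))
E
```

```text
[0.57561703 0.19662212 0.15456763] [ 5.94969618e-01  4.26818992e-01 -1.52128780e-01 -4.85543800e-05
 -9.91865277e-01 -1.20044546e-01] [ 8.53594806e-01 -5.20937526e-01 -2.19584403e-05 -8.24988459e-07] 0.04793868660511109
```

View pics/m2.png

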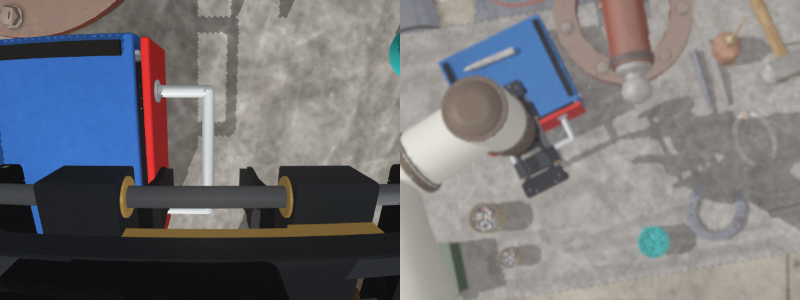

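The fingers straddle the bar, which sits at (208,140) in the left half of the picture. The tin stands upright, released, at about top-view pixel (188,274). I'll lower and grip the bar.

Emit:
send_rows:
  commands:
    - {"dx":0,"dy":0,"dz":-1,"yaw":0,"grip":0.1}
    - {"dx":0,"dy":0,"dz":-2,"yaw":0,"grip":0.1}
    - {"dx":0,"dy":0,"dz":-3,"yaw":0,"grip":0.1}
    - {"dx":0,"dy":0,"dz":-3.4,"yaw":0,"grip":-0.5}
    - {"dx":0,"dy":0,"dz":-3.4,"yaw":0,"grip":-0.95}
    - {"dx":0,"dy":0,"dz":-3.4,"yaw":0,"grip":-0.95}
    - {"dx":0,"dy":0,"dz":-3.4,"yaw":0,"grip":-0.95}
    - {"dx":0,"dy":0,"dz":-3.4,"yaw":0,"grip":-0.95}
  squeeze: 25

```text
clock: 7.45
ee_pos: [0.5762, 0.1968, 0.0709]
orientation: [0.853, -0.521, 0.0, -0.001]
wrist_force: [-4.2, -2.6, 4.0]
grip_width: 0.0158
grasp_force: 2.4
```

```bash
python3 - <<'E'
from h import *
p=pt('top',(188,273.6),.049);C=np.array([.711,.265]);r=p[:2]-C;a=np.radians(27.4)
print(p,'chest',r@[np.cos(a),np.sin(a)],r@[-np.sin(a),np.cos(a)])
E
```

```text
[0.44119699 0.31701141 0.049     ] chest -0.21559962419860038 0.17033982036878273
```

Emit:
send_rows:
  commands:
    - {"dx":0,"dy":0,"dz":0,"yaw":0,"grip":-0.95}
    - {"dx":0,"dy":0,"dz":0,"yaw":0,"grip":-0.95}
    - {"dx":-0.2,"dy":-0.1,"dz":0,"yaw":0,"grip":-0.95}
    - {"dx":-0.6,"dy":-0.31,"dz":0,"yaw":0,"grip":-0.95}
    - {"dx":-1.1,"dy":-0.57,"dz":0,"yaw":0,"grip":-0.95}
    - {"dx":-1.6,"dy":-0.83,"dz":0,"yaw":0,"grip":-0.95}
    - {"dx":-2.1,"dy":-1.09,"dz":0,"yaw":0,"grip":-0.95}
    - {"dx":-2.6,"dy":-1.35,"dz":0,"yaw":0,"grip":-0.95}

```text
clock: 8.25
ee_pos: [0.5122, 0.1641, 0.0705]
orientation: [0.854, -0.521, 0.002, -0.003]
wrist_force: [3.0, 3.9, 1.6]
grip_width: 0.0111
grasp_force: 25.0
```

Emit:
send_rows:
  commands:
    - {"dx":-0.5,"dy":-0.26,"dz":0,"yaw":0,"grip":-0.95}
    - {"dx":-1.0,"dy":-0.52,"dz":0,"yaw":0,"grip":-0.95}
    - {"dx":-1.5,"dy":-0.78,"dz":0,"yaw":0,"grip":-0.95}
    - {"dx":-2.0,"dy":-1.04,"dz":0,"yaw":0,"grip":-0.95}
    - {"dx":-2.5,"dy":-1.3,"dz":0,"yaw":0,"grip":-0.95}
    - {"dx":-2.9,"dy":-1.5,"dz":0,"yaw":0,"grip":-0.95}
    - {"dx":-3.15,"dy":-1.63,"dz":0,"yaw":0,"grip":-0.95}
    - {"dx":-3.15,"dy":-1.63,"dz":0,"yaw":0,"grip":-0.95}

```text
clock: 9.05
ee_pos: [0.4319, 0.1231, 0.0705]
orientation: [0.854, -0.521, 0.0, -0.002]
wrist_force: [-4.0, 5.6, 6.4]
grip_width: 0.0109
grasp_force: 25.0
```

Emit:
send_rows:
  commands:
    - {"dx":0,"dy":0,"dz":0,"yaw":0,"grip":0}
    - {"dx":0,"dy":0,"dz":0,"yaw":0,"grip":0}
    - {"dx":0,"dy":0,"dz":0,"yaw":0,"grip":0}
    - {"dx":0,"dy":0,"dz":0,"yaw":0,"grip":0}
    - {"dx":0,"dy":0,"dz":0.5,"yaw":0,"grip":0}
    - {"dx":0,"dy":0,"dz":1.5,"yaw":0,"grip":0}
    - {"dx":0,"dy":0,"dz":2.8,"yaw":0,"grip":0}
    - {"dx":0,"dy":0,"dz":4.2,"yaw":0,"grip":0}

```text
clock: 9.85
ee_pos: [0.4313, 0.1213, 0.1749]
orientation: [0.853, -0.521, -0.001, 0.001]
wrist_force: [0.2, 0.6, 0.2]
grip_width: 0.0436
grasp_force: 0.0
```

Emit:
send_rows:
  commands:
    - {"dx":0.1,"dy":-1.4,"dz":0.2,"yaw":-0.4,"grip":0}
    - {"dx":0.2,"dy":-2.9,"dz":0.2,"yaw":-0.8,"grip":0}
    - {"dx":0.4,"dy":-4.4,"dz":0.2,"yaw":-1.2,"grip":0}
    - {"dx":0.6,"dy":-5.9,"dz":0.2,"yaw":-1.6,"grip":0}
    - {"dx":0.8,"dy":-7.4,"dz":0.2,"yaw":-2.0,"grip":0}
    - {"dx":1.0,"dy":-8.9,"dz":0.2,"yaw":-2.4,"grip":0}
    - {"dx":1.2,"dy":-10.4,"dz":0.2,"yaw":-2.7,"grip":0}
    - {"dx":1.4,"dy":-11.9,"dz":0.2,"yaw":-2.7,"grip":0}

```text
clock: 10.65
ee_pos: [0.4666, -0.1772, 0.1792]
orientation: [0.771, -0.637, -0.0, 0.0]
wrist_force: [0.5, 0.4, 0.6]
grip_width: 0.0435
grasp_force: 0.0
```

Emit:
send_rows:
  commands:
    - {"dx":0.1,"dy":-1.4,"dz":0,"yaw":0,"grip":0}
    - {"dx":0.2,"dy":-2.8,"dz":0,"yaw":0,"grip":0}
    - {"dx":0.24,"dy":-4.2,"dz":0,"yaw":0,"grip":0}
    - {"dx":0.24,"dy":-5.4,"dz":0,"yaw":0,"grip":0}
    - {"dx":0.24,"dy":-5.4,"dz":0,"yaw":0,"grip":0}
    - {"dx":0.24,"dy":-5.4,"dz":0,"yaw":0,"grip":0}
    - {"dx":0.24,"dy":-5.4,"dz":0,"yaw":0,"grip":0}
    - {"dx":0.24,"dy":-5.4,"dz":0,"yaw":0,"grip":0}

```text
clock: 11.45
ee_pos: [0.4729, -0.3096, 0.1796]
orientation: [0.772, -0.636, -0.0, -0.0]
wrist_force: [0.1, -0.2, 0.4]
grip_width: 0.0437
grasp_force: 0.0
```

```bash
python3 - <<'E'
from h import *
s=state();print(s['ee_pos'],s['qpos'],s['orientation'],s['grip_width'])
np.save('s3.npy',np.r_[s['ee_pos'],s['orientation']])
save('w3',capture('wrist'));save('t3',capture('top'))
w=cv2.imread('pics/w3.png');t=cv2.imread('pics/t3.png')
m=np.zeros((600,800,3),np.uint8);m[:480,:640]=w;m[:480,640:]=cv2.resize(t[110:350,150:230],(160,480));cv2.imwrite('pics/m3.png',m)
E
```

```text
[ 0.47293088 -0.3095509   0.17962323] [-2.92980506e-01  3.34578414e-01 -2.28283672e-01 -1.04728217e-04
 -1.00806836e+00  4.85856432e-01] [ 7.71889704e-01 -6.35756461e-01 -7.89550520e-05 -1.49941721e-05] 0.04371340261485672
```

View pics/m3.png

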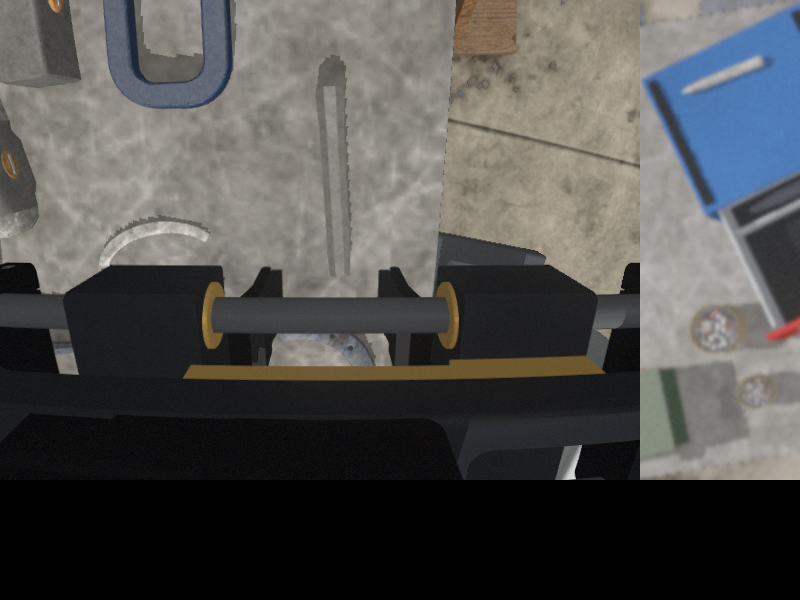

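The wrist view shows the chisel running from about (340,275) to a tapered dark end at (332,58), nearly upright in the picture. The open drawer and the standing tin are in the right-hand strip.

```bash
python3 - <<'E'
from h import *
v=np.load('s3.npy');s={'ee_pos':v[:3],'orientation':v[3:]}
P={}
for n,uv,z in [('tip',(332,58),.01),('taper',(332,88),.023),('near',(340,275),.012),('midtop',(335,180),.02)]:
    P[n]=pt('wrist',uv,z,s);print(n,P[n].round(4))
for a in('tip','taper'):
    d=P[a]-P['near'];print(a,np.linalg.norm(d[:2]),np.degrees(np.arctan2(d[1],d[0])),((P[a]+P['near'])/2).round(4))
R_=2*np.degrees(np.arctan2(v[4],v[3]));print('tool x',R_)
for n,uv in [('A',(415.7,271)),('B',(481.4,256.8)),('B2',(475,258))]:print(n,pt('top',uv,.018).round(4))
E
```

```text
tip [ 0.4959 -0.4344  0.01  ]
taper [ 0.4914 -0.411   0.023 ]
near [ 0.4553 -0.2626  0.012 ]
midtop [ 0.4758 -0.3434  0.02  ]
tip 0.1765122303208673 -76.72255091251893 [ 0.4756 -0.3485  0.011 ]
taper 0.1527381103704863 -76.34307344517008 [ 0.4734 -0.3368  0.0175]
tool x -78.952225063544
A [ 0.4544 -0.2616  0.018 ]
B [ 0.4927 -0.4297  0.018 ]
B2 [ 0.4895 -0.4133  0.018 ]
```

Emit:
send_rows:
  commands:
    - {"dx":0.02,"dy":-0.8,"dz":-1,"yaw":0.4,"grip":0}
    - {"dx":0.02,"dy":-1.1,"dz":-2.4,"yaw":0.4,"grip":0}
    - {"dx":0.02,"dy":-1.1,"dz":-4,"yaw":0.4,"grip":0}
    - {"dx":0.02,"dy":-1.1,"dz":-5.4,"yaw":0.4,"grip":0}
    - {"dx":0.02,"dy":-1.1,"dz":-6.1,"yaw":0.4,"grip":0}
    - {"dx":0.02,"dy":-1.1,"dz":-6.26,"yaw":0.4,"grip":0}
    - {"dx":0.02,"dy":-1.1,"dz":-6.26,"yaw":0.4,"grip":-0.7}
    - {"dx":0.02,"dy":-1.1,"dz":-6.26,"yaw":0.4,"grip":-0.7}
  squeeze: 40

```text
clock: 12.35
ee_pos: [0.4746, -0.3382, 0.0245]
orientation: [0.785, -0.62, 0.001, -0.0]
wrist_force: [-0.4, -0.3, -0.7]
grip_width: 0.0347
grasp_force: 0.0
```

Emit:
send_rows:
  commands:
    - {"dx":0,"dy":0,"dz":0,"yaw":0,"grip":-0.7}
    - {"dx":0,"dy":0,"dz":0,"yaw":0,"grip":-0.7}
    - {"dx":0,"dy":0,"dz":0,"yaw":0,"grip":-0.7}
    - {"dx":0,"dy":0,"dz":0,"yaw":0,"grip":-0.7}
    - {"dx":0,"dy":0,"dz":0,"yaw":0,"grip":-0.7}
    - {"dx":0,"dy":0,"dz":0.2,"yaw":0,"grip":-0.7}
    - {"dx":0,"dy":0,"dz":0.6,"yaw":0,"grip":-0.7}
    - {"dx":0,"dy":0,"dz":1.2,"yaw":0,"grip":-0.7}

```text
clock: 13.15
ee_pos: [0.4719, -0.3374, 0.0522]
orientation: [0.784, -0.62, -0.002, 0.0]
wrist_force: [1.3, 0.5, -2.9]
grip_width: 0.0202
grasp_force: 39.9
```

Emit:
send_rows:
  commands:
    - {"dx":0,"dy":0,"dz":1.2,"yaw":0,"grip":-0.7}
    - {"dx":0,"dy":0.3,"dz":2.6,"yaw":0,"grip":-0.7}
    - {"dx":-0.1,"dy":1.2,"dz":4,"yaw":0,"grip":-0.7}
    - {"dx":-0.2,"dy":2.4,"dz":5.2,"yaw":0.4,"grip":-0.7}
    - {"dx":-0.3,"dy":3.8,"dz":5.5,"yaw":0.8,"grip":-0.7}
    - {"dx":-0.4,"dy":5.3,"dz":5.5,"yaw":1.2,"grip":-0.7}
    - {"dx":-0.5,"dy":6.8,"dz":5.5,"yaw":1.6,"grip":-0.7}
    - {"dx":-0.6,"dy":8.3,"dz":5.5,"yaw":2.0,"grip":-0.7}

```text
clock: 13.95
ee_pos: [0.4571, -0.1291, 0.1905]
orientation: [0.845, -0.534, -0.001, 0.0]
wrist_force: [0.4, -0.0, -3.3]
grip_width: 0.0203
grasp_force: 39.9
```

Emit:
send_rows:
  commands:
    - {"dx":0,"dy":1.4,"dz":0,"yaw":0.35,"grip":-0.7}
    - {"dx":0,"dy":2.8,"dz":0,"yaw":0.35,"grip":-0.7}
    - {"dx":0,"dy":4.2,"dz":0,"yaw":0.35,"grip":-0.7}
    - {"dx":0,"dy":5.6,"dz":0,"yaw":0.35,"grip":-0.7}
    - {"dx":0,"dy":7,"dz":0,"yaw":0.35,"grip":-0.7}
    - {"dx":0.5,"dy":8.2,"dz":0,"yaw":0.35,"grip":-0.7}
    - {"dx":1.3,"dy":9.3,"dz":0,"yaw":0.35,"grip":-0.7}
    - {"dx":2.1,"dy":10.4,"dz":0,"yaw":0.35,"grip":-0.7}

```text
clock: 14.75
ee_pos: [0.5104, 0.1305, 0.1906]
orientation: [0.855, -0.519, -0.0, 0.0]
wrist_force: [1.0, -0.8, -3.3]
grip_width: 0.0205
grasp_force: 39.9
```

Emit:
send_rows:
  commands:
    - {"dx":0.6,"dy":0.8,"dz":0,"yaw":0,"grip":-0.7}
    - {"dx":1.2,"dy":1.6,"dz":0,"yaw":0,"grip":-0.7}
    - {"dx":1.26,"dy":1.94,"dz":0,"yaw":0,"grip":-0.7}
    - {"dx":1.26,"dy":1.94,"dz":0,"yaw":0,"grip":-0.7}
    - {"dx":1.26,"dy":1.94,"dz":0,"yaw":0,"grip":-0.7}
    - {"dx":1.26,"dy":1.94,"dz":0,"yaw":0,"grip":-0.7}
    - {"dx":1.26,"dy":1.94,"dz":0,"yaw":0,"grip":-0.7}
    - {"dx":1.26,"dy":1.94,"dz":0,"yaw":0,"grip":-0.7}

```text
clock: 15.55
ee_pos: [0.5422, 0.1775, 0.1908]
orientation: [0.855, -0.519, -0.0, -0.0]
wrist_force: [-0.4, 0.1, -3.2]
grip_width: 0.02
grasp_force: 39.9
```

```bash
python3 - <<'E'
from h import *
s=state();print(s['ee_pos'],s['orientation'],s['grip_width'])
np.save('s4.npy',np.r_[s['ee_pos'],s['orientation']])
save('w4',capture('wrist'))
E
```

```text
[0.54218765 0.17746031 0.1908077 ] [ 8.54638926e-01 -5.19222785e-01 -1.42245831e-06 -8.02837944e-05] 0.019983005348028462
```

View pics/w4.png

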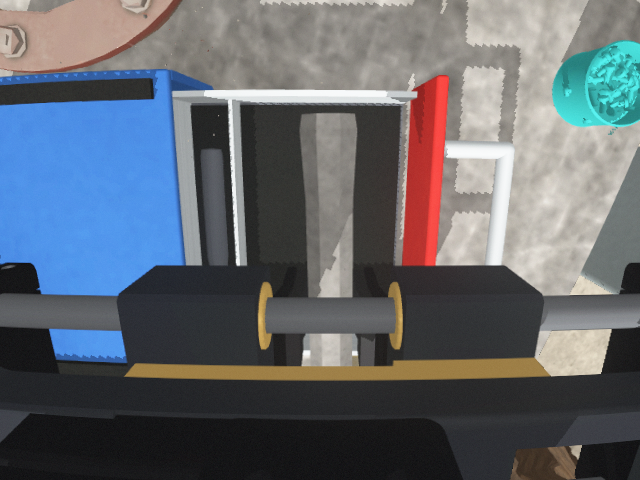

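The chisel is held level and runs parallel to the drawer's front, over the front compartment, with its far end at (330,113). The divider is at column 238, the front panel at 410–445 and the side wall at row 97. I'll check the clearances.

```bash
python3 - <<'E'
from h import *
v=np.load('s4.npy');s={'ee_pos':v[:3],'orientation':v[3:]}
a=np.radians(27.4);ex=np.array([np.cos(a),np.sin(a)]);ey=np.array([-ex[1],ex[0]]);O=np.array([.567,.192])
print('tcp',(v[:2]-O)@ex,(v[:2]-O)@ey)
for n,uv,z in [('tip',(330,113),.19),('wall in top',(300,103),.066),('divider top',(240,200),.042),('panel outer top',(446,78),.088),('panel top back',(437,240),.088),('handle',(503,240),.066),('chestface',(186,230),.095)]:
    r=pt('wrist',uv,z,s)[:2]-O;print(n,(r@ex).round(4),(r@ey).round(4))
E
```

```text
tcp -0.028719942418552764 -0.00148992131196947
tip -0.0285 -0.0781
wall in top -0.0083 -0.0914
divider top 0.0416 -0.0213
panel outer top -0.1 -0.1051
panel top back -0.1007 -0.0015
handle -0.157 0.0046
chestface 0.066 -0.0104
```

Emit:
send_rows:
  commands:
    - {"dx":0,"dy":0,"dz":-1,"yaw":0,"grip":-0.7}
    - {"dx":0,"dy":0,"dz":-2.4,"yaw":0,"grip":-0.7}
    - {"dx":0,"dy":0,"dz":-3.8,"yaw":0,"grip":-0.7}
    - {"dx":0,"dy":0,"dz":-4.8,"yaw":0,"grip":-0.7}
    - {"dx":0,"dy":0,"dz":-5.4,"yaw":0,"grip":-0.7}
    - {"dx":0,"dy":0,"dz":-5.7,"yaw":0,"grip":-0.7}
    - {"dx":0,"dy":0,"dz":-5.85,"yaw":0,"grip":-0.7}
    - {"dx":0,"dy":0,"dz":-5.85,"yaw":0,"grip":-0.7}

```text
clock: 16.4
ee_pos: [0.5428, 0.1781, 0.0446]
orientation: [0.855, -0.519, 0.0, -0.0]
wrist_force: [0.0, 0.1, -3.8]
grip_width: 0.0202
grasp_force: 39.9
```

Emit:
send_rows:
  commands:
    - {"dx":0,"dy":0,"dz":-0.08,"yaw":0,"grip":-0.7}
    - {"dx":0,"dy":0,"dz":-0.08,"yaw":0,"grip":-0.4}
    - {"dx":0,"dy":0,"dz":-0.08,"yaw":0,"grip":-0.2}
    - {"dx":0,"dy":0,"dz":-0.08,"yaw":0,"grip":-0.1}
    - {"dx":0,"dy":0,"dz":-0.08,"yaw":0,"grip":-0.1}
    - {"dx":0,"dy":0,"dz":0.3,"yaw":0,"grip":-0.1}
    - {"dx":0,"dy":0,"dz":1.2,"yaw":0,"grip":-0.1}
    - {"dx":0,"dy":0,"dz":2.6,"yaw":0,"grip":-0.1}

```text
clock: 17.2
ee_pos: [0.5413, 0.1773, 0.1089]
orientation: [0.855, -0.519, -0.001, 0.002]
wrist_force: [2.2, -0.3, -0.3]
grip_width: 0.0394
grasp_force: 0.0
```

Emit:
send_rows:
  commands:
    - {"dx":0,"dy":0,"dz":1,"yaw":0,"grip":-0.5}
    - {"dx":-0.9,"dy":-0.46,"dz":2,"yaw":0,"grip":-1}
    - {"dx":-2.2,"dy":-1.15,"dz":2,"yaw":0,"grip":-1}
    - {"dx":-3.2,"dy":-1.6,"dz":2,"yaw":0,"grip":-1}
    - {"dx":-4.2,"dy":-2.15,"dz":2,"yaw":0,"grip":-1}
    - {"dx":-5.4,"dy":-2.8,"dz":2,"yaw":0,"grip":-1}
    - {"dx":-5.4,"dy":-2.8,"dz":2,"yaw":0,"grip":-1}
    - {"dx":-5.4,"dy":-2.8,"dz":2,"yaw":0,"grip":-1}

```text
clock: 18.0
ee_pos: [0.4077, 0.1081, 0.1605]
orientation: [0.855, -0.519, 0.001, -0.001]
wrist_force: [-0.1, 0.2, 0.6]
grip_width: 0.0002
grasp_force: 0.0
```

```bash
python3 - <<'E'
from h import *
s=state();print(s['ee_pos'],s['qpos'],s['grip_width'],s['wrist_force'])
save('w5',capture('wrist'));save('t5',capture('top'))
w=cv2.imread('pics/w5.png');t=cv2.imread('pics/t5.png')
cv2.imwrite('pics/m5.png',np.hstack([cv2.resize(w,(400,300)),cv2.resize(t[100:340,120:440],(400,300))]))
E
```

```text
[0.40765666 0.10807241 0.16048016] [ 6.48087234e-01  1.18431471e-01 -5.81386864e-01  5.76898473e-04
 -8.68302030e-01 -1.68337812e-01] 0.00017849606010062765 [-0.07634208  0.21313328  0.57205603]
```

View pics/m5.png

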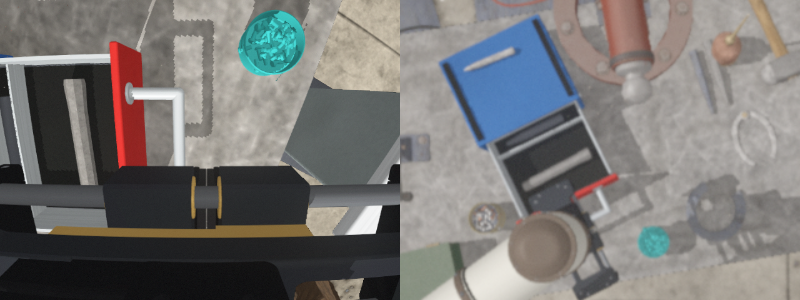

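The chisel lies flat and free in the front compartment, and the closed fingers hang in front of the bar. I'll back off slightly, lower, and push the drawer in.

Emit:
send_rows:
  commands:
    - {"dx":-0.2,"dy":-0.1,"dz":0,"yaw":0,"grip":-1}
    - {"dx":-0.2,"dy":-0.1,"dz":-1,"yaw":0,"grip":-1}
    - {"dx":-0.2,"dy":-0.1,"dz":-2.2,"yaw":0,"grip":-1}
    - {"dx":-0.2,"dy":-0.1,"dz":-3.3,"yaw":0,"grip":-1}
    - {"dx":-0.2,"dy":-0.1,"dz":-3.78,"yaw":0,"grip":-1}
    - {"dx":0,"dy":0,"dz":-3.78,"yaw":0,"grip":-1}
    - {"dx":0.3,"dy":0.15,"dz":-3.78,"yaw":0,"grip":-1}
    - {"dx":0.7,"dy":0.36,"dz":-3.78,"yaw":0,"grip":-1}

```text
clock: 18.9
ee_pos: [0.4246, 0.1167, 0.0652]
orientation: [0.855, -0.519, -0.001, 0.001]
wrist_force: [-4.8, -2.3, 2.5]
grip_width: 0.0004
grasp_force: 2.0
```

Emit:
send_rows:
  commands:
    - {"dx":0.5,"dy":0.26,"dz":0,"yaw":0,"grip":-1}
    - {"dx":1.0,"dy":0.52,"dz":0,"yaw":0,"grip":-1}
    - {"dx":1.6,"dy":0.83,"dz":0,"yaw":0,"grip":-1}
    - {"dx":2.2,"dy":1.14,"dz":0,"yaw":0,"grip":-1}
    - {"dx":2.8,"dy":1.45,"dz":0,"yaw":0,"grip":-1}
    - {"dx":3.4,"dy":1.76,"dz":0,"yaw":0,"grip":-1}
    - {"dx":3.9,"dy":2.02,"dz":0,"yaw":0,"grip":-1}
    - {"dx":4.3,"dy":2.22,"dz":0,"yaw":0,"grip":-1}

```text
clock: 19.7
ee_pos: [0.5331, 0.1722, 0.0652]
orientation: [0.855, -0.519, -0.0, 0.001]
wrist_force: [-2.7, -3.7, 1.4]
grip_width: 0.0006
grasp_force: 1.9
```

Emit:
send_rows:
  commands:
    - {"dx":0.3,"dy":0.15,"dz":0,"yaw":0,"grip":-1}
    - {"dx":0.5,"dy":0.26,"dz":0,"yaw":0,"grip":-1}
    - {"dx":0.65,"dy":0.34,"dz":0,"yaw":0,"grip":-1}
    - {"dx":0.75,"dy":0.39,"dz":0,"yaw":0,"grip":-1}
    - {"dx":0.82,"dy":0.42,"dz":0,"yaw":0,"grip":-1}
    - {"dx":0.88,"dy":0.46,"dz":0,"yaw":0,"grip":-1}
    - {"dx":0.92,"dy":0.48,"dz":0,"yaw":0,"grip":-1}
    - {"dx":0.95,"dy":0.49,"dz":0,"yaw":0,"grip":-1}

```text
clock: 20.5
ee_pos: [0.5562, 0.1849, 0.0649]
orientation: [0.855, -0.519, -0.0, -0.0]
wrist_force: [-2.1, -2.4, 1.1]
grip_width: 0.0005
grasp_force: 1.5
```

Emit:
send_rows:
  commands:
    - {"dx":0.04,"dy":0.02,"dz":0,"yaw":0,"grip":-1}
    - {"dx":0.07,"dy":0.035,"dz":0,"yaw":0,"grip":-1}
    - {"dx":0.1,"dy":0.05,"dz":0,"yaw":0,"grip":-1}
    - {"dx":0.13,"dy":0.065,"dz":0,"yaw":0,"grip":-1}
    - {"dx":0.16,"dy":0.08,"dz":0,"yaw":0,"grip":-1}
    - {"dx":0.18,"dy":0.09,"dz":0,"yaw":0,"grip":-1}
    - {"dx":0.2,"dy":0.1,"dz":0,"yaw":0,"grip":-1}
    - {"dx":0.2,"dy":0.1,"dz":0,"yaw":0,"grip":-1}

```text
clock: 21.3
ee_pos: [0.5614, 0.1875, 0.0649]
orientation: [0.855, -0.519, 0.0, -0.0]
wrist_force: [-2.8, -0.9, 2.4]
grip_width: 0.0007
grasp_force: 1.3
```

Emit:
send_rows:
  commands:
    - {"dx":0.03,"dy":0.015,"dz":0,"yaw":0,"grip":-1}
    - {"dx":0.06,"dy":0.03,"dz":0,"yaw":0,"grip":-1}
    - {"dx":0.09,"dy":0.045,"dz":0,"yaw":0,"grip":-1}
    - {"dx":0.12,"dy":0.06,"dz":0,"yaw":0,"grip":-1}
    - {"dx":0.14,"dy":0.07,"dz":0,"yaw":0,"grip":-1}
    - {"dx":0.16,"dy":0.08,"dz":0,"yaw":0,"grip":-1}
    - {"dx":0.16,"dy":0.08,"dz":0,"yaw":0,"grip":-1}
    - {"dx":0.16,"dy":0.08,"dz":0,"yaw":0,"grip":-1}

```text
clock: 22.1
ee_pos: [0.5649, 0.1892, 0.0648]
orientation: [0.855, -0.519, -0.0, 0.0]
wrist_force: [-4.6, -1.7, 3.1]
grip_width: 0.0004
grasp_force: 2.2
```

Emit:
send_rows:
  commands:
    - {"dx":0.03,"dy":0.015,"dz":0,"yaw":0,"grip":-1}
    - {"dx":0.06,"dy":0.03,"dz":0,"yaw":0,"grip":-1}
    - {"dx":0.09,"dy":0.045,"dz":0,"yaw":0,"grip":-1}
    - {"dx":0.12,"dy":0.06,"dz":0,"yaw":0,"grip":-1}
    - {"dx":0.15,"dy":0.075,"dz":0,"yaw":0,"grip":-1}
    - {"dx":0.18,"dy":0.09,"dz":0,"yaw":0,"grip":-1}
    - {"dx":0.18,"dy":0.09,"dz":0,"yaw":0,"grip":-1}
    - {"dx":0.18,"dy":0.09,"dz":0,"yaw":0,"grip":-1}

```text
clock: 22.9
ee_pos: [0.5651, 0.1892, 0.0648]
orientation: [0.855, -0.519, -0.003, 0.005]
wrist_force: [-15.2, -3.1, 12.1]
grip_width: 0.0005
grasp_force: 7.7
```

The force rose without any motion, so the drawer is at its stop. I'll back off, rise and check.

Emit:
send_rows:
  commands:
    - {"dx":-0.3,"dy":-0.15,"dz":0,"yaw":0,"grip":-1}
    - {"dx":-0.8,"dy":-0.4,"dz":0,"yaw":0,"grip":-1}
    - {"dx":-1.4,"dy":-0.7,"dz":0,"yaw":0,"grip":-1}
    - {"dx":-1.8,"dy":-0.9,"dz":0.8,"yaw":0,"grip":-1}
    - {"dx":-2.0,"dy":-1.0,"dz":2,"yaw":0,"grip":-1}
    - {"dx":-2.0,"dy":-1.0,"dz":3.5,"yaw":0,"grip":-1}
    - {"dx":-2.0,"dy":-2.2,"dz":4.5,"yaw":0,"grip":-1}
    - {"dx":-2.0,"dy":-3.6,"dz":4.5,"yaw":0,"grip":-1}

```text
clock: 23.7
ee_pos: [0.5239, 0.1033, 0.1822]
orientation: [0.856, -0.517, 0.004, -0.006]
wrist_force: [0.5, -0.0, -0.5]
grip_width: 0.0005
grasp_force: 0.0
```

Emit:
send_rows:
  commands:
    - {"dx":0,"dy":-1.4,"dz":0,"yaw":0,"grip":-1}
    - {"dx":0,"dy":-2.8,"dz":0,"yaw":0,"grip":-1}
    - {"dx":0,"dy":-4.2,"dz":0,"yaw":0,"grip":-1}
    - {"dx":0,"dy":-5.6,"dz":0,"yaw":0,"grip":-1}
    - {"dx":0,"dy":-6.6,"dz":0,"yaw":0,"grip":-1}
    - {"dx":0,"dy":-6.6,"dz":0,"yaw":0,"grip":-1}
    - {"dx":0,"dy":-6.6,"dz":0,"yaw":0,"grip":-1}
    - {"dx":0,"dy":-6.6,"dz":0,"yaw":0,"grip":-1}

```text
clock: 24.5
ee_pos: [0.5204, -0.0628, 0.1775]
orientation: [0.855, -0.519, 0.001, -0.001]
wrist_force: [1.1, -0.7, -0.6]
grip_width: 0.0005
grasp_force: 0.0
```

```bash
python3 - <<'E'
from h import *
s=state();print(s['ee_pos'],s['wrist_force'])
t=capture('top');save('t6',t)
A=cv2.resize(cv2.imread('pics/top0.png')[105:325,140:280],(380,597),interpolation=cv2.INTER_CUBIC)
B=cv2.resize(cv2.imread('pics/t6.png')[105:325,140:280],(380,597),interpolation=cv2.INTER_CUBIC)
cv2.imwrite('pics/m6.png',np.hstack([A,B]))
E
```

```text
[ 0.52043123 -0.06278434  0.17745157] [ 1.07561668 -0.7257017  -0.64171306]
```

View pics/m6.png

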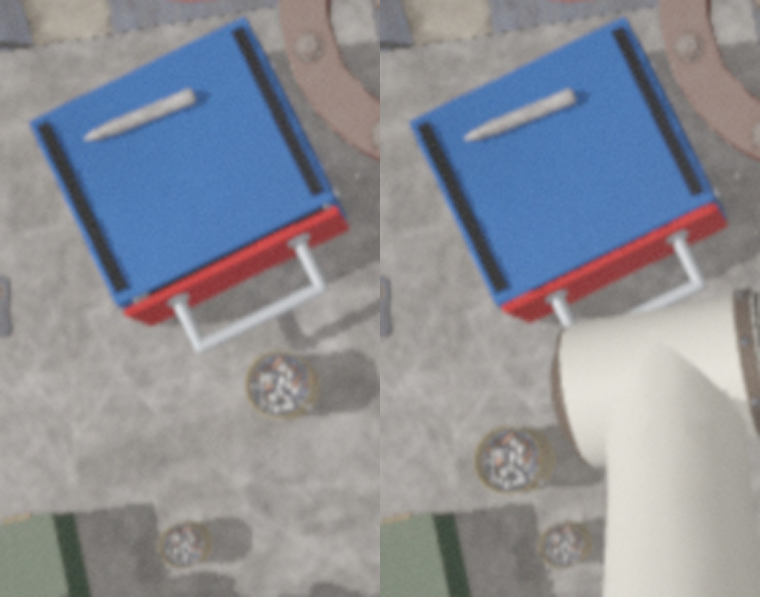

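The drawer is now more fully shut than at the start: the dark gap at the panel is gone (panel edge about (500,305)–(715,210) on the right). The tin stands clear at (513,460) in the right half. Nothing touches the robot, so I'm handing in.

```bash
python3 -c "
from h import *
print(finish_job())"
```

```text
the job is handed in; nothing more can be done
None
```

The job is handed in at about 24.5 s of the 72 s limit, with no verdict returned: the chisel lies let go in the drawer, which is pushed to its stop, and the tin stands about 170 mm from the drawer's mid-line.

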